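# Open the pump bay's guard gate and hold it wide

## Robot

A 6-joint arm with a two-finger parallel gripper is mounted at the origin on the work surface. World frame = base frame: x ahead of the robot, y to its left, z up, the work surface at z = 0. Lengths are in m, angles in rad, forces in N, time in s.
With the tool pointing down it reaches from about 0.35 to 0.975 m from the base axis. Payload 4.9 kg.
Tool frame: the origin (TCP) lies midway between the tips of the shut fingers; the grasp point (between the pads) lies 19 mm behind it; z points along the fingers, y is the direction in which the jaws open and shut (so a half turn about z gives the same grasp; the last joint's range is limited). The gripper opens to 85 mm and grips with 20 to 120 N. Pads are 22 mm wide; open, the fingers measure 114 mm over their backs; the gripper's body (76 mm by 85 mm) begins 54 mm behind the grasp point. The pads swing forward as they close: fully open they stand 13 mm farther back than shut.
Start: joints at [-1.248, 0.053, 1.613, -0, 1.476, -0.119], TCP at [0.267, -0.565, 0.231] pointing down, gripper open.
Joint ranges: [-3.01, 3.01], [-1.01, 2.22], [0.06, 2.58], [-1.02, 4.17], [0.09, 2.62], [-3.14, 3.14]. Speed limits (rad/s): [2.57, 2.57, 3.14, 3.14, 3.14, 3.14].

## Interface

Orientations are given as a unit quaternion [w, x, y, z].
In Python, from plant import state, grab_frame, camera_params, job_done, boxes_of gives the robot as it stands.
- The arm moves only by the tool step_arm, never from a script. Its argument "steps" is a list of rows, each a list of 4 numbers: the shift along the tool's x, y, z in mm, then the turn about the tool's z in degrees. A call has 1 to 8 rows; each row shifts and turns the pose as measured when the row begins, along the tool's axes as they then stand; what a row does not reach is not made up. A row lasts 1/10 s, in which the tool goes at most 50 mm and 8.59 degrees, less where a joint would pass 70% of its speed; a pose out of reach is approached as far as the arm can. A call is refused whole if a number of a shift passes 50 or a number of a turn 8.59, either way. A call with a gripper value outside its range is refused whole. "claw" is the opening in per cent of the stroke, from 0 (shut) to 100 (fully open), set as the call begins (left out, the last holds). The fingers move at their own pace and stop on an object; the grip force is fixed at half the most. Time passes only in rows, so rows that do not move let the fingers close. It gives the time, the measured TCP pose, the force and the opening at its end, in the units of the state.
- state(): the state, without advancing time (a new reading comes with each control period).
- grab_frame(name): name is "scene" or "side" or "wrist"; returns (picture, depth): 384x512x3 uint8, red, green, blue; 384x512 float32, m along the optical axis (not along the pixel's ray), 0 where there is no reading.
- camera_params(name): a dict with "mtx" (3x3 intrinsics, pixels), "extrinsics" (4x4, takes a point from camera to world coordinates); the wrist camera has in their place "T_tool_cam" (4x4, takes a point from camera to tool coordinates, whose origin is the TCP and whose axes are the flange's). Camera axes: x right, y down, z forward; pixel columns grow to the right and rows downward; lengths in m; the calibration is good to about 2 mm. A picture is of the moment at which its call begins: read the wrist's pose just before it. camera_params takes no time and is no camera call.
- job_done(): hands the job in, once; it reports no verdict.
Trained networks look in the newest picture that a camera, given by its name, has taken for a name from the list of things; names that differ only in an ending like _2 or _b are one class to them, and where a whole thing is asked for, a point or a joint stands for the part that bears it (a point fixed in the world has none). Each returns a list of dicts, best first, with "p" (0 to 1); they miss things now and then, are a little off and sometimes report something else, mostly with a low value. They report only what shows in the picture. A call takes as long as a camera call.
- boxes_of(camera, label): "box" ([left, top, width, height] in pixels, round what is visible of it).
The state is a dict: "time": time; "joint_pos": joint angles; "joint_vel": joint speeds; "joint_efforts": joint torques, N m; "tool_pos": TCP position; "tool_rot": TCP orientation; "contact_force": force on the tool from outside, world axes, zero at the start; "ft_torque": the same for the moment, N m; "gripper_width": opening from 0.0 (shut) to 1.0 (fully open).
Only numpy, scipy, OpenCV 4.12 (cv2) and the standard library are available. Lean on these libraries where they do the work, as an engineer would, in place of code of your own. Each camera call takes 0.05 s, during which the arm holds its last target. There are 200 camera calls.

## Task

The grey fittings basket stands where the pump bay's yellow guard gate swings: hang it by its red handle on the steel hook stand and let go of it. Then squeeze the gate's blue catch fully shut, after that the orange catch fully shut, and swing the gate by its black knob past its detent until it stands about square to the bay. The gate is sprung, so finish while still holding it wide open and still, and leave the other things on the bench alone.

Things in the scene. Friction and masses are not known exactly. Their poses are not given: they have to be found in the camera images.
- basket_bar (a point): Centre of the red handle bar of the loose grey basket: 12 mm thick (basket x), 116 mm long (y), 22 mm high (underside 11 mm below this point). Orientation is the basket's: x across the bar, y along it, z up. Grip it from above some 30 mm to one side of its middle, so that the middle is free for the hook.
- basket: The loose basket, 0.1 to 0.3 kg; origin at the centre of its underside, axes as basket_bar. Body 80 x 120 mm (x, y), 50 mm high; above it an opening 60 mm high, 104 mm wide (y), through which the hook passes; then the bar, centre 121 mm above the underside.
- saddle (a point): Lowest point of the hook's arm (top surface, 210 mm above the bench): the bar's underside comes to rest here, at right angles to the arm. Axes of the hook stand: x points from the arm's free tip to the post. Thread the handle opening over the tip along +x, then lower.
- hook: Fixed steel hook stand, axes as saddle; origin on the bench under its post (16 mm thick, 236 mm high). Arm: 10 mm round bar, at x -80 mm the saddle, from there rising 21 mm over 22 mm towards -x to its free tip (top 231 mm above the bench), and gently towards the post. Foot 90 x 90 mm, 12 mm high.
- bay: Fixed pump bay; origin on the bench below the middle of the shut gate; x points into the bay, away from the robot, y left along the gate, z up. An aluminium cross beam behind the gate (x 12 to 48 mm, top 190 mm high) carries the two catches, at y -70 and +50 mm; which colour is where varies. A foot tab with the detent block, 34 mm high, reaches to x -98 mm at y 40 to 150 mm.
- blue_grip (a point): Squeeze point of the blue catch, 216 mm above the bench, axes as the bay: midway between its jaws' outer faces when fully squeezed (34 mm apart). The steel jaw at -y is fixed, outer face at y -17 mm from here; the blue tab's outer face is at y +33 mm at rest and slides 16 mm towards -y. Jaws are 26 mm wide (x), 8 mm thick, and stand on the beam (190 mm) up to 230 mm high.
- blue_tab (a point): Centre of the sliding blue tab, 216 mm above the bench. From it a 9 mm arm (204 to 214 mm high) reaches 56 mm towards -x, over the gate; its tooth blocks a steel lug on the gate's top until the catch is squeezed.
- blue_catch (a joint): Travel of the blue catch in m: about 0 at rest (latched), 0.016 fully squeezed. It takes about 6 N and stays where it is left. The gate is free of it beyond 0.012.
- orange_grip (a point): Squeeze point of the orange catch, which is built just like the blue one (see blue_grip).
- orange_tab (a point): Centre of the sliding orange tab, as blue_tab.
- orange_catch (a joint): Travel of the orange catch, as blue_catch.
- knob (a point): On the axis of the gate's black upright round knob, 22 mm across, free from 174 to 218 mm above the bench; this point is 200 mm above it. It stands 55 mm in front of the gate and 200 mm from the hinge line measured along the gate. Turns with the gate.
- leaf: The gate: yellow frame with a clear panel, 245 mm wide, underside 38 mm and top 185 mm above the bench (two small steel lugs on top, to 202 mm). Origin on the hinge line at bench height; turns with the gate.
- hinge (a point): Fixed point on the gate's vertical hinge line (at the gate's left, +y, end), 200 mm above the bench.
- gate (a joint): Gate angle in rad: 0 shut, growing as it swings out towards the robot (clockwise from above), stop at 1.6. Locked while either catch is latched. A spring draws it shut (about 2 N at the knob when wide); a sprung detent is passed between about 0.65 and 0.95 (about 4 N more). Let go when wide, it falls back to the detent.
- jug: Translucent measuring jug with handle, 100 mm across, 130 mm high. Bystander, loose: leave it where it is.
- beaker: Translucent beaker, 76 mm across, 100 mm high. Bystander, loose: leave it where it is.
- bottle: Closed bottle, 64 mm across, 150 mm high. Bystander, loose: leave it where it is.
- jar: Closed jar, 72 mm across, 90 mm high. Bystander, loose: leave it where it is.
- wrench: Steel wrench lying on the bench. Bystander, loose: leave it where it is.
- driver: Screwdriver lying on the bench. Bystander, loose: leave it where it is.

How it is judged:
On the way, in this order (a step that is already met when the one before it is completed fails the run):
1. the basket hangs by its bar on the hook, let go (distance between basket_bar and saddle below 0.032 m and height (world z) of basket_bar above 0.205 m and contact force between basket and hook above 0.3 N and angle between basket_bar's own z axis and vertical below 0.4 rad and contact force between the fingers and basket below 0.1 N and linear speed of basket below 0.15 m/s), for 0.2 s.
2. the blue catch is squeezed (value of joint blue_catch above 0.012 m), for 0.1 s.
3. then the orange catch is squeezed (value of joint orange_catch above 0.012 m), for 0.1 s.
4. the gate has passed its detent (value of joint gate above 1 rad), for 0.1 s.
At the end, for the whole second after the job is handed in: Basket hangs untouched on the hook (bar centre within 32 mm of the saddle, over 205 mm high, tilt under 0.4 rad); both catches squeezed over 12 mm; gate more than 1.3 rad open, under 0.15 rad/s, held by the fingers with over 0.5 N (distance between basket_bar and saddle below 0.032 m and height (world z) of basket_bar above 0.205 m and contact force between basket and hook above 0.3 N and angle between basket_bar's own z axis and vertical below 0.4 rad and contact force between the fingers and basket below 0.1 N and value of joint each of blue_catch, orange_catch above 0.012 m and value of joint gate above 1.3 rad and velocity of joint gate between -0.15 and 0.15 rad/s and contact force between the fingers and leaf above 0.5 N); the arm keeps its last pose, push and grip.
It fails at once if a bystander is moved more than 40 mm (distance of any of jug, beaker, bottle, jar, wrench, driver from where it was at the start of the episode above 0.04 m).
It also fails if it takes over 72 s, if anything falls off the work surface, if the arm or the gripper's body presses on something with over 40 N, if the wrist force passes 120 N, or if a joint passes its speed limit or range.

## Working session

There is one attempt and no reset: what is moved stays moved. The work goes in short steps, Python scripts to look and compute and a tool call to move; the robot and the scene stay as the last step left them, time stands still between calls to the robot, and variables do not carry over. Pictures are saved under pics/ and viewed, about 8 in all and at most 12, crops included, and the job is handed in when it is done.

Besides the shell and the picture viewer there is one more tool, called after "Call:" by a JSON object that holds its "fn" and its "kwargs". step_arm: Moves the arm, as the interface text tells. Its arguments: {"type":"object","properties":{"steps":{"type":"array"},"claw":{"type":"number"}},"required":["steps"]}

```bash
mkdir -p pics; ls
cat > h.py <<'E'
import numpy as np, cv2
from plant import *
from scipy.spatial.transform import Rotation as R
def T_tool():
    s=state(); T=np.eye(4); q=s["tool_rot"]; T[:3,:3]=R.from_quat([q[1],q[2],q[3],q[0]]).as_matrix(); T[:3,3]=s["tool_pos"]; return T
def look(n,save=None):
    T=T_tool(); p,d=grab_frame(n); c=camera_params(n)
    E=T@np.array(c["T_tool_cam"]) if n=="wrist" else np.array(c["extrinsics"])
    K=np.array(c["mtx"]); v,u=np.mgrid[:384,:512]
    P=np.stack([(u-K[0,2])/K[0,0]*d,(v-K[1,2])/K[1,1]*d,d],-1)@E[:3,:3].T+E[:3,3]
    P[d==0]=np.nan
    if save: cv2.imwrite("pics/"+save+".png",p[:,:,::-1])
    return p,P
E
python3 - <<'E'
from h import *
for n in ["scene","side"]:
    p,P=look(n,n); np.savez(n,p=p,P=P)
    print(n,np.round(camera_params(n)["extrinsics"],2).tolist())
    for l in ["basket","basket_bar","hook","blue_tab","orange_tab","knob","leaf","jug","beaker","bottle","jar","wrench","driver"]:
        for b in boxes_of(n,l)[:2]:
            x,y,w,h=[int(t) for t in b["box"]]
            q=P[y:y+h,x:x+w].reshape(-1,3); print(l,round(b["p"],2),[x,y,w,h],np.round(np.nanmedian(q,0),3))
print(state()["tool_rot"],state()["time"])
a=cv2.imread("pics/scene.png");b=cv2.imread("pics/side.png")
E
```

```text
pics
scene [[0.76, 0.39, -0.52, 1.13], [0.65, -0.46, 0.6, -0.68], [-0.0, -0.79, -0.61, 0.86], [0.0, 0.0, 0.0, 1.0]]
basket 0.61 [219, 180, 39, 64] [0.466 0.029 0.023]
basket 0.3 [346, 163, 23, 33] [0.652 0.373 0.062]
basket_bar 0.73 [220, 178, 41, 62] [0.465 0.035 0.027]
hook 0.58 [126, 217, 66, 102] [ 0.434 -0.254  0.001]
blue_tab 0.68 [274, 193, 22, 16] [ 0.655 -0.005  0.212]
orange_tab 0.76 [305, 174, 24, 15] [0.668 0.116 0.21 ]
knob 0.74 [253, 184, 70, 72] [0.651 0.017 0.117]
leaf 0.92 [251, 190, 71, 63] [0.651 0.007 0.133]
leaf 0.21 [243, 175, 140, 153] [0.717 0.004 0.028]
jug 0.87 [147, 314, 70, 68] [ 0.669 -0.376  0.061]
beaker 0.88 [329, 146, 21, 31] [0.556 0.41  0.073]
bottle 0.92 [233, 284, 30, 56] [ 0.732 -0.234  0.07 ]
jar 0.85 [347, 164, 19, 29] [0.648 0.37  0.068]
jar 0.71 [148, 313, 71, 70] [ 0.671 -0.374  0.057]
wrench 0.67 [273, 191, 21, 15] [ 0.637 -0.002  0.21 ]
driver 0.43 [285, 139, 17, 17] [0.342 0.479 0.002]
side [[-0.9, -0.25, 0.36, -0.03], [-0.44, 0.54, -0.72, 1.11], [-0.01, -0.8, -0.6, 1.06], [0.0, 0.0, 0.0, 1.0]]
basket 0.57 [250, 200, 38, 53] [0.479 0.018 
[... 309 characters left out ...]
[0.67  0.08  0.014]
knob 0.65 [195, 164, 55, 73] [0.638 0.037 0.106]
leaf 0.73 [197, 164, 54, 72] [0.637 0.031 0.102]
jug 0.97 [247, 127, 34, 38] [ 0.692 -0.371  0.066]
jug 0.57 [195, 166, 54, 69] [0.638 0.039 0.11 ]
beaker 0.67 [168, 282, 24, 44] [0.555 0.439 0.063]
bottle 0.57 [233, 144, 14, 19] [ 0.713 -0.216  0.142]
bottle 0.33 [195, 166, 53, 70] [0.638 0.043 0.11 ]
jar 0.91 [152, 267, 21, 41] [0.629 0.417 0.079]
wrench 0.56 [216, 161, 18, 14] [0.655 0.001 0.205]
wrench 0.45 [324, 200, 14, 15] [ 0.345 -0.201  0.004]
driver 0.62 [236, 332, 17, 37] [0.341 0.461 0.017]
driver 0.57 [245, 128, 34, 41] [ 0.694 -0.365  0.054]
[-1.02444664e-05  9.75700546e-01  2.19108295e-01 -7.57455092e-07] 1.4
```

Run:
```python
import cv2,numpy as np
a=cv2.imread("pics/scene.png")[130:384,110:390];b=cv2.imread("pics/side.png")[110:364,120:360]
c=np.vstack([cv2.resize(np.hstack([a,b]),None,fx=1.53,fy=1.53,interpolation=cv2.INTER_CUBIC)]);print(c.shape);cv2.imwrite("pics/c1.png",c)
# basket: red pixels points; hook: points z .19-.26 
for n in ["scene","side"]:
    z=np.load(n+".npz");p=z["p"].astype(int);P=z["P"]
    r=(p[...,0]>110)&(p[...,1]<70)&(p[...,2]<70)&(P[...,2]>.05)
    q=P[r]; print(n,"red",len(q))
    if len(q)>3:
        m=q.mean(0);w,v=np.linalg.eigh(np.cov((q-m)[:,:2].T));print(m.round(3),v[:,1].round(3),np.sqrt(w).round(4),q.min(0).round(3),q.max(0).round(3))
    h=(P[...,2]>.15)&(P[...,2]<.26)&(P[...,0]<.62)&(P[...,1]<-.08)&(P[...,1]>-.45)
    q=P[h];v,u=np.nonzero(h);print("hook",len(q));
    for t in list(zip(u,v,q.round(3).tolist()))[::6]:print(*t)
```

```text
(389, 796, 3)
scene red 2196
[ 0.205 -0.138  0.418] [0.047 0.999] [0.1112 0.1524] [-0.05  -0.382  0.109] [0.486 0.091 0.632]
hook 429
86 108 [-0.057, -0.081, 0.254]
87 113 [-0.056, -0.082, 0.238]
129 216 [0.438, -0.296, 0.232]
126 218 [0.433, -0.301, 0.227]
127 219 [0.436, -0.3, 0.225]
128 220 [0.438, -0.3, 0.223]
129 221 [0.44, -0.299, 0.221]
130 222 [0.444, -0.299, 0.22]
130 223 [0.444, -0.3, 0.218]
131 224 [0.445, -0.299, 0.215]
132 225 [0.451, -0.3, 0.216]
133 226 [0.452, -0.299, 0.213]
134 227 [0.454, -0.298, 0.211]
140 227 [0.467, -0.291, 0.214]
138 228 [0.463, -0.295, 0.211]
144 228 [0.478, -0.289, 0.215]
139 229 [0.469, -0.296, 0.212]
145 229 [0.489, -0.293, 0.222]
137 230 [0.465, -0.299, 0.208]
143 230 [0.484, -0.295, 0.217]
149 230 [0.499, -0.29, 0.223]
160 230 [0.53, -0.283, 0.236]
140 231 [0.474, -0.298, 0.21]
146 231 [0.492, -0.294, 0.217]
152 231 [0.509, -0.29, 0.226]
158 231 [0.529, -0.288, 0.236]
142 232 [0.479, -0.296, 0.209]
148 232 [0.501, -0.295, 0.221]
154 232 [0.518, -0.291, 0.228]
160 232 [0.535, -0.287, 0.236]
148 233 [0.501, -0.295, 0.218]
154 233 [0.517, -0.
[... 1666 characters left out ...]
134 [0.487, -0.291, 0.222]
293 135 [0.527, -0.278, 0.216]
305 135 [0.486, -0.29, 0.219]
321 135 [0.43, -0.295, 0.23]
303 136 [0.495, -0.293, 0.211]
309 136 [0.475, -0.301, 0.212]
290 137 [0.54, -0.283, 0.202]
307 137 [0.478, -0.289, 0.214]
316 137 [0.446, -0.291, 0.22]
292 138 [0.531, -0.28, 0.202]
311 138 [0.462, -0.286, 0.215]
317 138 [0.443, -0.293, 0.216]
294 139 [0.526, -0.285, 0.196]
315 139 [0.448, -0.288, 0.213]
294 140 [0.525, -0.283, 0.194]
291 141 [0.534, -0.278, 0.19]
292 142 [0.532, -0.283, 0.183]
293 143 [0.527, -0.281, 0.181]
294 144 [0.524, -0.283, 0.177]
290 146 [0.536, -0.275, 0.17]
291 147 [0.533, -0.276, 0.166]
293 148 [0.526, -0.279, 0.162]
292 150 [0.529, -0.278, 0.154]
```

View pics/c1.png

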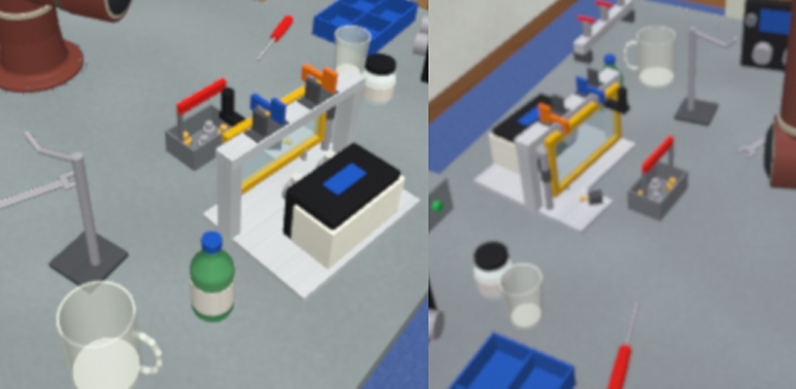

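Run:
```python
import numpy as np
for n in ["scene","side"]:
    z=np.load(n+".npz");p=z["p"].astype(int);P=z["P"];x,y,Z=np.moveaxis(P,-1,0)
    R_,G,B=np.moveaxis(p,-1,0)
    def st(name,m):
        q=P[m]
        if len(q)<3: print(n,name,len(q));return
        w,v=np.linalg.eigh(np.cov(q[:,:2].T));print(n,name,len(q),q.mean(0).round(3),v[:,1].round(3),np.sqrt(w).round(4),np.percentile(q,[2,98],0).round(3).tolist())
    st("bar",(R_>100)&(G<80)&(B<80)&(x>.35)&(x<.58)&(abs(y)<.17)&(Z>.08)&(Z<.17))
    bay=(x>.55)&(x<.8)&(abs(y)<.25)
    st("yellow top",bay&(R_>120)&(G>90)&(B<70)&(Z>.175)&(Z<.195))
    st("yellow all",bay&(R_>120)&(G>90)&(B<70)&(Z<.195))
    st("blue",bay&(B>R_+50)&(B>G+30)&(Z>.19)&(Z<.25))
    st("orange",bay&(R_>150)&(G<150)&(B<70)&(R_>G+60)&(Z>.195)&(Z<.25))
    st("knob",bay&(R_<50)&(G<50)&(B<50)&(Z>.165)&(Z<.225)&(x<.65)&(y<.02))
    st("beam",bay&(abs(R_-B)<25)&(R_>120)&(Z>.185)&(Z<.195))
    st("bay base",bay&(R_>170)&(B>170)&(Z<.02))
```

```text
scene bar 248 [0.476 0.031 0.126] [0.096 0.995] [0.0031 0.0339] [[0.466, -0.02, 0.114], [0.483, 0.088, 0.134]]
scene yellow top 187 [0.635 0.001 0.184] [0.139 0.99 ] [0.0057 0.0682] [[0.619, -0.078, 0.179], [0.653, 0.125, 0.188]]
scene yellow all 488 [0.643 0.045 0.108] [0.148 0.989] [0.0049 0.0767] [[0.618, -0.076, 0.044], [0.661, 0.16, 0.187]]
scene blue 229 [ 0.654 -0.004  0.212] [-0.992  0.124] [0.0025 0.0222] [[0.614, -0.009, 0.194], [0.681, 0.006, 0.231]]
scene orange 182 [0.671 0.116 0.213] [-0.993  0.118] [0.002  0.0203] [[0.632, 0.112, 0.196], [0.696, 0.124, 0.231]]
scene knob 181 [ 0.587 -0.026  0.19 ] [-0.99  -0.139] [0.0044 0.0079] [[0.574, -0.033, 0.166], [0.605, -0.015, 0.218]]
scene beam 802 [0.676 0.019 0.189] [0.136 0.991] [0.0111 0.1039] [[0.641, -0.115, 0.185], [0.707, 0.191, 0.193]]
scene bay base 2298 [ 0.697 -0.036  0.012] [-0.486  0.874] [0.0383 0.0808] [[0.61, -0.12, 0.008], [0.796, 0.156, 0.015]]
side bar 148 [0.468 0.046 0.126] [0.093 0.996] [0.0024 0.0344] [[0.461, -0.015, 0.111], [0.476, 0.098, 0.137]]
side yellow top 197 [0.635 0.062 0.184] [0.123 0.992] [0.0037 0.0735] [[0.617, -0.067, 0.176], [0.654, 0.167, 0.191]]
side yellow all 589 [0.636 0.073 0.128] [0.123 0.992] [0.0028 0.0823] [[0.617, -0.069, 0.046], [0.651, 0.169, 0.189]]
side blue 143 [0.649 0.002 0.212] [-0.99  0.14] [0.0061 0.0209] [[0.612, -0.014, 0.192], [0.677, 0.01, 0.233]]
side orange 126 [0.663 0.123 0.214] [-0.993  0.116] [0.0031 0.0209] [[0.627, 0.116, 0.197], [0.691, 0.132, 0.232]]
side knob 95 [ 0.584 -0.012  0.187] [-0.994  0.108] [0.0043 0.0133] [[0.57, -0.023, 0.168], [0.613, -0.005, 0.219]]
side beam 432 [0.671 0.067 0.191] [0.132 0.991] [0.0121 0.1038] [[0.638, -0.11, 0.185], [0.706, 0.197, 0.195]]
side bay base 1276 [0.645 0.107 0.014] [0.358 0.934] [0.0622 0.0839] [[0.559, -0.089, 0.008], [0.794, 0.197, 0.019]]
```

```bash
cat >> h.py <<'E'
def plan(*wps):
    """wps: (x,y,z,yaw_deg or None, nrows): prints rows in tool axes, rounded"""
    T=T_tool(); p=T[:3,3].copy(); yaw=np.degrees(np.arctan2(T[1,0],T[0,0])); out=[]
    print("now",p.round(4),"yaw",round(yaw,2),"tilt z",T[:3,2].round(3))
    for x,y,z,w,n in wps:
        g=np.array([x,y,z]); w=yaw if w is None else w
        for i in range(n):
            d=(g-p)/(n-i); t=np.radians(yaw); dw=(w-yaw)/(n-i)
            r=[round(d[0]*np.cos(t)+d[1]*np.sin(t),1)*1000,0,0,0]
            r=[round(1000*(d[0]*np.cos(t)+d[1]*np.sin(t)),1),round(1000*(d[0]*np.sin(t)-d[1]*np.cos(t)),1),round(-1000*d[2],1),round(-dw,2)]
            out.append(r); p=p+d; yaw+=dw
    for i in range(0,len(out),8): print([[float(v) for v in r] for r in out[i:i+8]])
E
python3 - <<'E'
from h import *
print(np.round(camera_params("wrist")["T_tool_cam"],3).tolist(),camera_params("wrist")["mtx"])
plan((.27,-.5,.36,60,3),(.37,0.02,.36,84.6,13))
E
```

```text
[[0.001, -0.966, -0.26, 0.065], [1.0, 0.001, -0.0, 0.001], [0.0, -0.26, 0.966, -0.143], [0.0, 0.0, 0.0, 1.0]] [[317.34839322   0.         256.3714105 ]
 [  0.         317.34839322 191.4494486 ]
 [  0.           0.           1.        ]]
now [ 0.2672 -0.5649  0.2313] yaw 25.31 tilt z [-0.  0. -1.]
[[10.1, -19.2, -42.9, -11.56], [13.7, -16.8, -42.9, -11.56], [16.8, -13.7, -42.9, -11.56], [38.5, -13.3, -0.0, -1.89], [38.9, -12.1, -0.0, -1.89], [39.3, -10.8, -0.0, -1.89], [39.6, -9.5, -0.0, -1.89], [39.9, -8.2, -0.0, -1.89]]
[[40.2, -6.8, -0.0, -1.89], [40.4, -5.5, -0.0, -1.89], [40.5, -4.2, -0.0, -1.89], [40.6, -2.8, -0.0, -1.89], [40.7, -1.5, -0.0, -1.89], [40.7, -0.1, -0.0, -1.89], [40.7, 1.2, -0.0, -1.89], [40.7, 2.6, -0.0, -1.89]]
```

Call:
{"fn": "step_arm", "kwargs": {"steps": [[10, -19, -43, -8], [13, -17, -43, -8], [17, -14, -43, -8]]}}

```text
time: 1.7
tool_pos: [0.2711, -0.4974, 0.3528]
tool_rot: [-0.01, 0.906, 0.423, 0.001]
contact_force: [1.3, -0.2, 0.3]
gripper_width: 0.998
```

Run:
```python
from h import *
plan((.37,-.14,.36,80,9),(.472,.02,.30,84.6,5))
```

```text
now [ 0.2711 -0.4974  0.3528] yaw 50.03 tilt z [-0.007  0.019 -1.   ]
[[37.5, -17.1, -0.8, -3.33], [38.4, -14.9, -0.8, -3.33], [39.2, -12.6, -0.8, -3.33], [39.9, -10.3, -0.8, -3.33], [40.4, -8.0, -0.8, -3.33], [40.8, -5.6, -0.8, -3.33], [41.1, -3.3, -0.8, -3.33], [41.2, -0.9, -0.8, -3.33]]
[[41.2, 1.5, -0.8, -3.33], [35.1, 14.5, 12.0, -0.92], [34.8, 15.1, 12.0, -0.92], [34.6, 15.7, 12.0, -0.92], [34.3, 16.2, 12.0, -0.92], [34.1, 16.8, 12.0, -0.92]]
```

Call:
{"fn": "step_arm", "kwargs": {"steps": [[37, -17, -1, -3.3], [38, -15, -1, -3.3], [39, -13, -1, -3.3], [40, -10, -1, -3.3], [40, -8, -1, -3.3], [41, -6, -1, -3.3], [41, -3, -1, -3.3], [41, -1, -1, -3.3]]}}

```text
time: 2.5
tool_pos: [0.3577, -0.1729, 0.3748]
tool_rot: [0.001, 0.781, 0.624, 0.002]
contact_force: [0.9, 1.1, -0.5]
gripper_width: 0.999
```

Call:
{"fn": "step_arm", "kwargs": {"steps": [[41, 1.5, -1, -3.3], [35, 14.5, 12, -0.9], [35, 15, 12, -0.9], [34.6, 16, 12, -0.9], [34, 16, 12, -0.9], [34, 17, 12, -0.9], [0, 0, 0, 0]]}}

```text
time: 3.2
tool_pos: [0.4718, 0.0408, 0.318]
tool_rot: [0.006, 0.733, 0.68, 0.004]
contact_force: [-0.3, 0.5, 0.3]
gripper_width: 1.002
```

Run:
```python
from h import *
plan((.472,.02,.30,84.6,2))
p,P=look("wrist","w1");np.savez("w1",p=p,P=P)
p=p.astype(int);x,y,Z=np.moveaxis(P,-1,0);R_,G,B=np.moveaxis(p,-1,0)
m=(R_>100)&(G<80)&(B<80)&(x>.35)&(x<.58)&(abs(y)<.17)&(Z>.11)&(Z<.15)
q=P[m];w,v=np.linalg.eigh(np.cov(q[:,:2].T));print(len(q),q.mean(0),v[:,1],np.sqrt(w),np.percentile(q,[1,50,99],0).round(4).tolist())
mm=np.uint8(m);c=cv2.minAreaRect(q[:,:2].astype(np.float32)*1000);print(c)
```

```text
now [0.4718 0.0408 0.318 ] yaw 85.76 tilt z [ 0.015 -0.003 -1.   ]
[[-10.4, 0.9, 9.0, 0.58], [-10.4, 1.0, 9.0, 0.58]]
1176 [0.47143319 0.04047547 0.13170071] [0.08415956 0.99645229] [0.00332644 0.03328967] [[0.4621, -0.0182, 0.1294], [0.4714, 0.0415, 0.1318], [0.4803, 0.0943, 0.1335]]
((471.3288879394531, 37.71260452270508), (114.74340057373047, 11.94204044342041), 84.72076416015625)
```

View pics/w1.png

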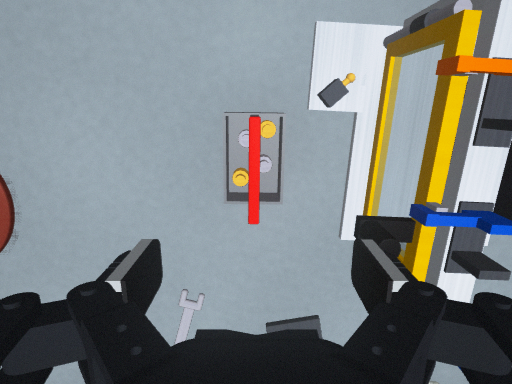

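```bash
cat >> h.py <<'E'
def plan(*wps):
    T=T_tool(); p=T[:3,3].copy(); M=T[:3,:3]; yaw=np.degrees(np.arctan2(M[1,0],M[0,0])); out=[]
    print("now",p.round(4),"yaw",round(yaw,2),"z",M[:,2].round(3))
    for x,y,z,w,n in wps:
        g=np.array([x,y,z]); w=yaw if w is None else w
        for i in range(n):
            d=(g-p)/(n-i); dw=(w-yaw)/(n-i); r=M.T@d*1000
            out.append([float(round(v,1)) for v in r]+[float(round(-dw,2))]); p=p+d; yaw+=dw
            M=M@R.from_rotvec([0,0,np.radians(-dw)]).as_matrix()
    for i in range(0,len(out),8): print(out[i:i+8])
E
python3 - <<'E'
from h import *
plan((.474,.068,.16,84.7,6),(.474,.068,.104,84.7,4))
E
```

```text
now [0.4716 0.0394 0.3191] yaw 85.66 z [ 0.016 -0.005 -1.   ]
[[4.9, -0.4, 26.5, 0.16], [4.9, -0.4, 26.5, 0.16], [4.9, -0.4, 26.5, 0.16], [4.9, -0.4, 26.5, 0.16], [4.9, -0.4, 26.5, 0.16], [4.9, -0.5, 26.5, 0.16], [0.0, -0.2, 14.0, -0.0], [0.0, -0.2, 14.0, -0.0]]
[[0.0, -0.2, 14.0, -0.0], [0.0, -0.2, 14.0, -0.0]]
```

Call:
{"fn": "step_arm", "kwargs": {"steps": [[5, 0, 26, 0.2], [5, 0, 26, 0.2], [5, 0, 26, 0.2], [5, 0, 26, 0.1], [5, 0, 26, 0.1], [5, 0, 26, 0.1], [0, 0, 0, 0]]}}

```text
time: 3.95
tool_pos: [0.4791, 0.0621, 0.1657]
tool_rot: [0.013, 0.742, 0.67, 0.007]
contact_force: [-0.9, -0.2, -0.4]
gripper_width: 1.0
```

Run:
```python
from h import *
plan((.474,.068,.104,84.7,4))
```

```text
now [0.4791 0.0621 0.1657] yaw 84.21 z [ 0.029 -0.009 -1.   ]
[[1.4, -1.9, 15.4, -0.12], [1.4, -1.9, 15.4, -0.12], [1.4, -1.9, 15.4, -0.12], [1.4, -1.9, 15.4, -0.12]]
```

Call:
{"fn": "step_arm", "kwargs": {"steps": [[1.5, -1.5, 15.5, 0], [1.5, -1.5, 15.5, 0], [1.5, -1.5, 15.5, 0], [1.5, -1, 14, 0], [0, 0, 0, 0]]}}

```text
time: 4.45
tool_pos: [0.4799, 0.0648, 0.1089]
tool_rot: [0.018, 0.743, 0.669, 0.011]
contact_force: [0.3, 0.6, -0.2]
gripper_width: 0.995
```

Call:
{"fn": "step_arm", "kwargs": {"claw": 0, "steps": [[0, 0, 0, 0], [0, 0, 0, 0], [0, 0, 0, 0], [0, 0, 0, 0], [0, 0, 0, 0], [0, 0, 0, 0], [0, 0, 0, 0], [0, 0, 0, 0]]}}

```text
time: 5.25
tool_pos: [0.4822, 0.0644, 0.1126]
tool_rot: [0.02, 0.743, 0.668, 0.013]
contact_force: [0.0, -1.6, -0.6]
gripper_width: 0.129
```

Run:
```python
from h import *
s=state();print(s["gripper_width"],s["contact_force"])
plan((.474,.068,.2,None,4))
p,P=look("wrist","w2")
```

```text
0.12852118556127715 [ 0.02461909 -1.55593971 -0.57141722]
now [0.4822 0.0644 0.1126] yaw 83.92 z [ 0.046 -0.011 -0.999]
[[0.5, -1.1, -21.9, -0.0], [0.5, -1.1, -21.9, -0.0], [0.5, -1.1, -21.9, -0.0], [0.5, -1.1, -21.9, -0.0]]
```

Call:
{"fn": "step_arm", "kwargs": {"steps": [[0, -6, -20, 0], [0, -6, -40, 0], [0, -6, -45, 0], [-20, -6, -45, 0]]}}

```text
time: 5.7
tool_pos: [0.4432, 0.0498, 0.2547]
tool_rot: [0.011, 0.743, 0.669, 0.005]
contact_force: [1.1, -0.8, -1.6]
gripper_width: 0.124
```

Run:
```python
from h import *
print(state()["contact_force"],state()["gripper_width"])
plan((.372,-.24,.26,96,8))
```

```text
[ 1.06269882 -0.84148743 -1.63979474] 0.1241052341491208
now [0.4432 0.0498 0.2547] yaw 84.05 z [ 0.023 -0.01  -1.   ]
[[-37.0, -5.1, -0.5, -1.49], [-36.8, -6.1, -0.5, -1.49], [-36.6, -7.0, -0.5, -1.49], [-36.4, -8.0, -0.5, -1.49], [-36.2, -8.9, -0.5, -1.49], [-36.0, -9.8, -0.5, -1.49], [-35.7, -10.8, -0.5, -1.49], [-35.4, -11.7, -0.5, -1.49]]
```

Call:
{"fn": "step_arm", "kwargs": {"steps": [[-37, -5, -1, -1.5], [-37, -6, -1, -1.5], [-37, -7, -1, -1.5], [-36, -8, -1, -1.5], [-36, -9, -1, -1.5], [-36, -10, -1, -1.5], [-36, -11, -1, -1.5], [-20, -8, 0, -1.5]]}}

```text
time: 6.5
tool_pos: [0.375, -0.2333, 0.2714]
tool_rot: [0.019, 0.663, 0.748, 0.009]
contact_force: [0.8, 0.5, -1.0]
gripper_width: 0.12
```

Run:
```python
from h import *
plan((.387,-.27,.26,96,1))
for n in ["wrist","scene","side"]:
    p,P=look(n,n+"3");np.savez(n+"3",p=p,P=P)
p,P=[np.load("wrist3.npz")[k] for k in "pP"]
x,y,Z=np.moveaxis(P,-1,0);p=p.astype(int)
m=(x<.6)&(x>.42)&(y>-.36)&(y<-.23)&(Z>.2)&(Z<.24)
q=P[m];print(len(q))
if len(q)>10:
  w,v=np.linalg.eigh(np.cov(q[:,:2].T));print(q.mean(0),v[:,1],np.sqrt(w))
  for a in np.arange(.42,.56,.01):
    k=q[abs(q[:,0]-a)<.005]
    if len(k):print(a.round(3),len(k),np.median(k[:,1]).round(4),k[:,2].max().round(3))
```

```text
now [ 0.375  -0.2333  0.2714] yaw 96.91 z [ 0.04  -0.012 -0.999]
[[-37.7, 7.1, 12.3, 0.91]]
1732
[ 0.52369487 -0.28520642  0.22434198] [-0.99988776  0.01498236] [0.00399765 0.01317196]
0.42 12 -0.2695 0.212
0.49 10 -0.2866 0.219
0.5 101 -0.2866 0.226
0.51 198 -0.2866 0.228
0.52 268 -0.2864 0.236
0.53 978 -0.2832 0.238
0.54 165 -0.2863 0.237
```

View pics/wrist3.png

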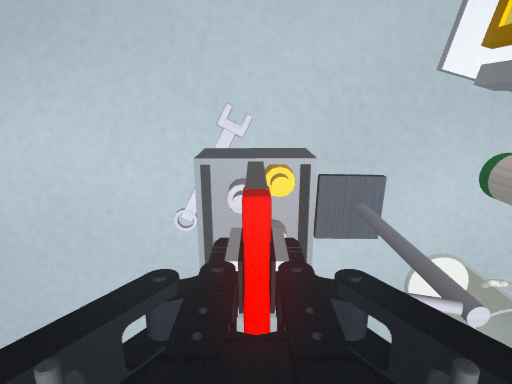

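Run:
```python
from h import *
d=np.load("wrist3.npz");p,P=d["p"].astype(int),d["P"];x,y,Z=np.moveaxis(P,-1,0)
m=(Z>.006)&(Z<.02)&(x>.42)&(x<.62)&(y>-.38)&(y<-.2)&(p.max(-1)<110)
r=cv2.minAreaRect(P[m][:,:2].astype(np.float32)*1000);print(m.sum(),r)
q=P[m];print(np.percentile(q,[0.5,99.5],0).round(4).tolist())
v,u=np.nonzero(m);print(cv2.boxPoints(r))
# arm from scene/side first images, per-x
for n in ["scene","side"]:
    P=np.load(n+".npz")["P"];x,y,Z=np.moveaxis(P,-1,0)
    m=(Z>.195)&(Z<.26)&(x<.52)&(x>.42)&(y<-.2)&(y>-.4);q=P[m]
    c=np.polyfit(q[:,0]-.453,q[:,1],1);print(n,c,q[:,0].min())
    m=(Z>.1)&(Z<.2)&(x<.58)&(x>.49)&(y<-.2)&(y>-.4);print(P[m].mean(0))
    # basket bar now
    d=np.load(n+"3.npz");p=d["p"].astype(int);P=d["P"];x,y,Z=np.moveaxis(P,-1,0)
    m=(p[...,0]>100)&(p[...,1]<80)&(p[...,2]<80)&(x>.3)&(x<.45)&(y<-.15)&(y>-.4)&(Z>.2)&(Z<.32);q=P[m]
    if len(q): print("bar",len(q),q.mean(0).round(3),np.percentile(q,[2,98],0).round(3).tolist())
```

```text
645 ((517.9703979492188, -288.3192443847656), (90.10340118408203, 89.26030731201172), 5.649194240570068)
[[0.47, -0.3337, 0.0061], [0.5623, -0.2407, 0.0165]]
[[ 468.74426 -248.34062]
 [ 477.53076 -337.16742]
 [ 567.19653 -328.29785]
 [ 558.41003 -239.47107]]
scene [ 0.08394233 -0.29685825] 0.4309047718444622
[ 0.53931437 -0.29054029  0.15189618]
bar 371 [ 0.383 -0.275  0.285] [[0.372, -0.32, 0.272], [0.391, -0.207, 0.294]]
side [ 0.08753318 -0.29185764] 0.42881676925986106
[ 0.53173785 -0.28166031  0.15304391]
bar 58 [ 0.372 -0.223  0.292] [[0.361, -0.284, 0.273], [0.384, -0.198, 0.317]]
```

Run:
```python
from h import *
plan((.3805,-.2746,.250,95.3,3),(.451,-.268,.250,95.3,4))
```

```text
now [ 0.3754 -0.2318  0.271 ] yaw 96.8 z [ 0.04  -0.01  -0.999]
[[-14.2, -0.3, 7.2, 0.5], [-14.2, -0.2, 7.2, 0.5], [-14.2, -0.0, 7.2, 0.5], [0.0, 17.7, 0.7, -0.0], [0.0, 17.7, 0.7, -0.0], [0.0, 17.7, 0.7, -0.0], [0.0, 17.7, 0.7, -0.0]]
```

Call:
{"fn": "step_arm", "kwargs": {"steps": [[-14, -1, 7, 0.5], [-14, -1, 7, 0.5], [-14, -1, 7, 0.5], [0, 0, 0, 0]]}}

```text
time: 7.05
tool_pos: [0.3788, -0.2749, 0.2477]
tool_rot: [0.018, 0.673, 0.739, 0.01]
contact_force: [-0.8, 0.6, -1.8]
gripper_width: 0.123
```

Run:
```python
from h import *
plan((.451,-.268,.250,95.3,4))
p,P=look("scene","scene4");q,Q=look("side","side4")
for n,p,P in(("scene",p,P),("side",q,Q)):
    p=p.astype(int);x,y,Z=np.moveaxis(P,-1,0)
    m=(p[...,0]>100)&(p[...,1]<80)&(p[...,2]<80)&(x>.3)&(x<.45)&(y<-.15)&(y>-.4)&(Z>.2)&(Z<.32);q_=P[m]
    if len(q_):print("bar",len(q_),np.percentile(q_,[2,50,98],0).round(3).tolist())
a=cv2.imread("pics/scene4.png")[190:330,70:250];b=cv2.imread("pics/side4.png")[80:220,240:420]
cv2.imwrite("pics/c4.png",cv2.resize(np.hstack([a,b]),None,fx=2.2,fy=2.2,interpolation=cv2.INTER_CUBIC))
```

```text
now [ 0.3788 -0.2749  0.2477] yaw 95.38 z [ 0.039 -0.009 -0.999]
[[0.0, 18.1, 0.1, 0.02], [0.0, 18.1, 0.1, 0.02], [0.0, 18.1, 0.1, 0.02], [0.0, 18.1, 0.1, 0.02]]
bar 376 [[0.376, -0.359, 0.25], [0.388, -0.318, 0.263], [0.398, -0.247, 0.277]]
bar 56 [[0.366, -0.32, 0.254], [0.376, -0.261, 0.27], [0.388, -0.24, 0.297]]
```

View pics/c4.png

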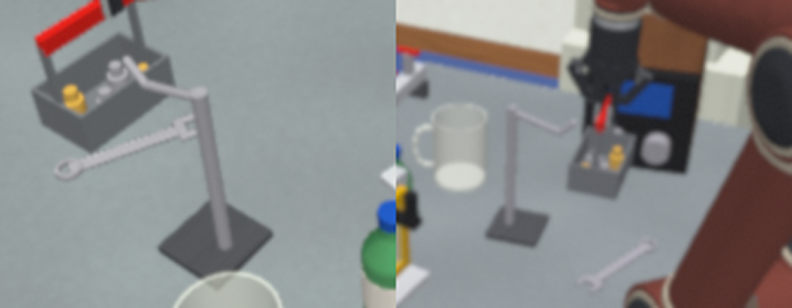

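Call:
{"fn": "step_arm", "kwargs": {"steps": [[0, 18, -1, 0], [0, 18, -1, 0], [0, 18, 0, 0], [0, 18, 0, 0], [0, 0, 0, 0]]}}

```text
time: 7.65
tool_pos: [0.4539, -0.2656, 0.2551]
tool_rot: [0.019, 0.672, 0.74, 0.011]
contact_force: [0.0, -0.1, -2.6]
gripper_width: 0.127
```

Run:
```python
from h import *
print(state()["contact_force"]);plan((.451,-.268,.218,95.3,4))
```

```text
[ 0.01841323 -0.11946629 -2.55745718]
now [ 0.4539 -0.2656  0.2551] yaw 95.51 z [ 0.043 -0.009 -0.999]
[[-0.4, -1.2, 9.2, 0.05], [-0.4, -1.2, 9.2, 0.05], [-0.4, -1.2, 9.2, 0.05], [-0.4, -1.2, 9.2, 0.05]]
```

Call:
{"fn": "step_arm", "kwargs": {"steps": [[-0.5, -1.5, 10, 0], [-0.5, -1.5, 10, 0], [-0.5, -1.5, 10, 0], [-0.5, -1, 8, 0]]}}

```text
time: 8.05
tool_pos: [0.4505, -0.2686, 0.2171]
tool_rot: [0.021, 0.672, 0.74, 0.012]
contact_force: [3.6, 6.1, 18.7]
gripper_width: 0.123
```

Call:
{"fn": "step_arm", "kwargs": {"steps": [[0, 0, 3, 0], [0, 0, 3, 0]]}}

```text
time: 8.25
tool_pos: [0.4536, -0.2698, 0.2148]
tool_rot: [0.027, 0.672, 0.74, 0.014]
contact_force: [1.6, 1.7, 6.8]
gripper_width: 0.129
```

Call:
{"fn": "step_arm", "kwargs": {"claw": 100, "steps": [[0, 0, 0, 0], [0, 0, 0, 0], [0, 0, 0, 0], [0, 0, 0, 0], [0, 0, 0, 0], [0, 0, 0, 0]]}}

```text
time: 8.85
tool_pos: [0.452, -0.2704, 0.2136]
tool_rot: [0.027, 0.672, 0.74, 0.014]
contact_force: [-0.4, -0.2, -0.4]
gripper_width: 0.998
```

Run:
```python
from h import *
print(state()["contact_force"]);plan((.451,-.25,.36,95.3,5))
p,P=look("scene","scene5")
p=p.astype(int);x,y,Z=np.moveaxis(P,-1,0)
m=(p[...,0]>100)&(p[...,1]<80)&(p[...,2]<80)&(x>.4)&(x<.5)&(y<-.15)&(y>-.4)&(Z>.15)&(Z<.32);q_=P[m]
if len(q_):print("bar",len(q_),np.percentile(q_,[2,50,98],0).round(3).tolist())
```

```text
[-0.44519002 -0.22789538 -0.35251144]
now [ 0.452  -0.2704  0.2136] yaw 95.43 z [ 0.058 -0.016 -0.998]
[[3.5, 1.8, -29.3, 0.03], [3.5, 1.8, -29.3, 0.03], [3.5, 1.8, -29.3, 0.03], [3.5, 1.8, -29.3, 0.03], [3.5, 1.8, -29.3, 0.03]]
bar 401 [[0.452, -0.354, 0.216], [0.465, -0.307, 0.23], [0.475, -0.256, 0.237]]
```

Call:
{"fn": "step_arm", "kwargs": {"steps": [[1, 1.8, -25, 0], [2, 1.8, -40, 0], [2, 1.8, -45, 0], [2, 1.8, -40, 0]]}}

```text
time: 9.3
tool_pos: [0.4471, -0.2582, 0.358]
tool_rot: [0.017, 0.673, 0.74, 0.013]
contact_force: [-0.1, -0.3, 0.1]
gripper_width: 1.001
```

Run:
```python
from h import *
plan((.66,.05,.33,172.5,11))
p,P=look("scene","scene6")
p=p.astype(int);x,y,Z=np.moveaxis(P,-1,0)
m=(p[...,0]>100)&(p[...,1]<80)&(p[...,2]<80)&(x>.4)&(x<.5)&(y<-.15)&(y>-.4)&(Z>.15)&(Z<.32);q_=P[m]
if len(q_):print("bar",len(q_),np.percentile(q_,[2,50,98],0).round(3).tolist())
```

```text
now [ 0.4471 -0.2582  0.358 ] yaw 95.41 z [ 0.043 -0.004 -0.999]
[[26.1, 21.8, 3.3, -7.01], [23.2, 24.8, 3.3, -7.01], [20.0, 27.5, 3.3, -7.01], [16.5, 29.7, 3.3, -7.01], [12.8, 31.5, 3.3, -7.01], [8.8, 32.8, 3.3, -7.01], [4.8, 33.7, 3.3, -7.01], [0.6, 34.0, 3.3, -7.01]]
[[-3.5, 33.8, 3.3, -7.01], [-7.6, 33.1, 3.3, -7.01], [-11.6, 32.0, 3.3, -7.01]]
bar 452 [[0.451, -0.354, 0.214], [0.464, -0.303, 0.229], [0.473, -0.245, 0.237]]
```

Call:
{"fn": "step_arm", "kwargs": {"steps": [[26, 22, 3, -7], [23, 25, 3, -7], [20, 27, 3, -7], [16, 30, 3, -7], [13, 31, 3, -7], [9, 33, 3, -7], [5, 34, 3, -7], [0, 34, 3, -7]]}}

```text
time: 10.15
tool_pos: [0.6074, -0.0302, 0.353]
tool_rot: [0.033, 0.231, 0.972, -0.003]
contact_force: [0.4, -0.2, 0.1]
gripper_width: 0.998
```

Call:
{"fn": "step_arm", "kwargs": {"steps": [[-4, 34, 3, -7], [-7, 30, 3, -6], [-8, 20, 3, -4], [0, 0, 0, 0]]}}

```text
time: 10.55
tool_pos: [0.6586, 0.049, 0.3422]
tool_rot: [0.031, 0.075, 0.997, -0.007]
contact_force: [-0.8, -0.7, -0.3]
gripper_width: 0.999
```

```bash
cat > cat.py <<'E'
from h import *
import sys
plan((.66,.05,.33,172.5,1))
p0,P=look("wrist",sys.argv[1]);np.savez(sys.argv[1],p=p0,P=P)
p=p0.astype(int);x,y,Z=np.moveaxis(P,-1,0);R_,G,B=np.moveaxis(p,-1,0)
bay=(x>.55)&(x<.8)&(abs(y)<.25)
for n,m in(("blue",bay&(B>R_+50)&(B>G+30)&(Z>.19)&(Z<.25)),("orange",bay&(R_>150)&(G<170)&(B<80)&(R_>G+60)&(Z>.195)&(Z<.25)),("knob",bay&(p.max(-1)<60)&(Z>.2)&(Z<.23)&(x<.64)),("yellow",bay&(R_>120)&(G>90)&(B<70)&(Z>.178)&(Z<.195)),("beam",bay&(abs(R_-B)<25)&(R_>110)&(Z>.184)&(Z<.196))):
    q=P[m]
    if len(q)<5: print(n,len(q));continue
    r=cv2.minAreaRect(q[:,:2].astype(np.float32)*1000)
    print(n,len(q),np.percentile(q,[1,50,99],0).round(4).tolist(),r)
    if n in("blue","orange"):
        t=q[q[:,2]>.222];r=cv2.minAreaRect(t[:,:2].astype(np.float32)*1000);print("  top",len(t),t.mean(0).round(4),r)
E
python3 cat.py w7
```

```text
now [0.6586 0.049  0.3422] yaw 171.4 z [ 0.061 -0.019 -0.998]
[[-0.5, 1.3, 12.2, -1.1]]
blue 1258 [[0.6113, -0.011, 0.1929], [0.6485, 0.0004, 0.2142], [0.6797, 0.0089, 0.231]] ((645.9878540039062, -4.4188032150268555), (17.676130294799805, 70.86224365234375), 81.53650665283203)
  top 357 [ 0.6662 -0.0026  0.2291] ((667.0919189453125, -3.1778907775878906), (8.321627616882324, 26.647396087646484), 83.17366790771484)
orange 932 [[0.6263, 0.1127, 0.1975], [0.6601, 0.1194, 0.2144], [0.6937, 0.1292, 0.2312]] ((660.6719970703125, 120.86260986328125), (11.397706031799316, 68.623779296875), 83.69798278808594)
  top 311 [0.6808 0.1171 0.2294] ((681.8224487304688, 117.25765228271484), (7.791645050048828, 25.710107803344727), 81.81703186035156)
knob 706 [[0.5697, -0.0284, 0.201], [0.5796, -0.0168, 0.2176], [0.5897, -0.0084, 0.2195]] ((579.5791015625, -18.68622398376465), (20.774906158447266, 20.56077766418457), 38.252044677734375)
yellow 3497 [[0.6177, -0.0753, 0.179], [0.6371, 0.0459, 0.1849], [0.6569, 0.1629, 0.1866]] ((630.9459228515625, 44.5921630859375), (244.66456604003906, 28.213809967041016), 82.93938446044922)
beam 7423 [[0.6378, -0.1142, 0.1851], [0.671, 0.0398, 0.19], [0.7058, 0.1936, 0.1924]] ((654.405029296875, 41.76301574707031), (314.5818176269531, 73.66151428222656), 82.6954345703125)
```

View pics/w7.png

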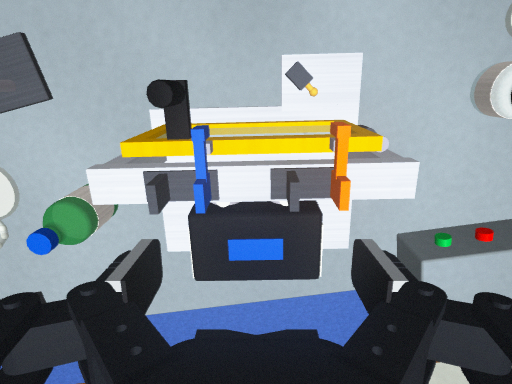

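Run:
```python
from h import *
plan((.662,-.032,.265,173,4))
```

```text
now [0.6581 0.048  0.3424] yaw 171.28 z [ 0.061 -0.02  -0.998]
[[-2.8, -19.4, 19.8, -0.43], [-2.6, -19.4, 19.8, -0.43], [-2.5, -19.5, 19.8, -0.43], [-2.3, -19.5, 19.8, -0.43]]
```

Call:
{"fn": "step_arm", "kwargs": {"steps": [[-2.8, -19.5, 20, -0.4], [-2.6, -19.5, 20, -0.4], [-2.5, -19.5, 20, -0.4], [-2.5, -19.5, 20, -0.4], [0, 0, 0, 0]]}}

```text
time: 11.1
tool_pos: [0.661, -0.0382, 0.2639]
tool_rot: [0.033, 0.065, 0.997, -0.009]
contact_force: [0.1, 0.6, -1.7]
gripper_width: 1.002
```

Run:
```python
from h import *
plan((.6630,-.032,.201,173,4))
```

```text
now [ 0.661  -0.0382  0.2639] yaw 172.56 z [ 0.064 -0.022 -0.998]
[[0.8, 1.8, 15.7, -0.11], [0.8, 1.8, 15.7, -0.11], [0.8, 1.8, 15.7, -0.11], [0.7, 1.8, 15.7, -0.11]]
```

Call:
{"fn": "step_arm", "kwargs": {"steps": [[0.8, 1.8, 16, 0], [0.8, 1.8, 16, 0], [0.8, 1.8, 16, 0], [0.8, 1.8, 15, 0], [0, 0, 0, 0]]}}

```text
time: 11.6
tool_pos: [0.6629, -0.0308, 0.1979]
tool_rot: [0.034, 0.066, 0.997, -0.009]
contact_force: [0.2, 0.1, -0.3]
gripper_width: 0.996
```

Run:
```python
from h import *
print(state()["contact_force"]);plan((.6630,-.032,.201,173,1))
p,P=look("wrist","w8")
```

```text
[ 0.16173042  0.1027924  -0.29947218]
now [ 0.6629 -0.0308  0.1979] yaw 172.45 z [ 0.067 -0.022 -0.998]
[[-0.5, -1.2, -3.1, -0.55]]
```

View pics/w8.png

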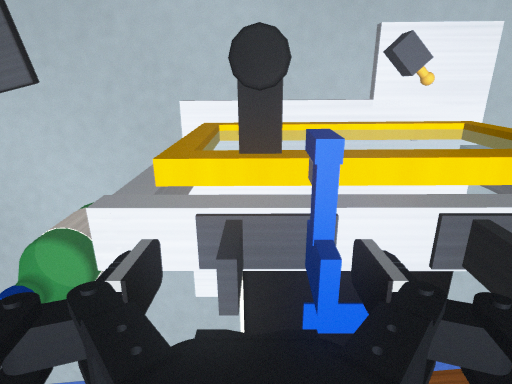

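Call:
{"fn": "step_arm", "kwargs": {"claw": 0, "steps": [[0, -1, -2, 0], [0, 0, -1, 0], [0, 0, 0, 0], [0, 0, 0, 0], [0, 0, 0, 0], [0, 0, 0, 0], [0, 0, 0, 0]]}}

```text
time: 12.35
tool_pos: [0.664, -0.0294, 0.2076]
tool_rot: [0.036, 0.066, 0.997, -0.005]
contact_force: [-0.4, -2.3, -2.6]
gripper_width: 0.375
```

```bash
python3 cat.py w9; python3 -c "
from h import *
print(state()['contact_force'],state()['gripper_width'])"
```

```text
now [ 0.664  -0.0294  0.2076] yaw 172.48 z [ 0.072 -0.015 -0.997]
[[5.4, 77.5, -123.5, -0.02]]
blue 3840 [[0.6093, -0.0224, 0.194], [0.6418, -0.015, 0.2143], [0.6772, -0.006, 0.2309]] ((644.0201416015625, -13.734500885009766), (11.625537872314453, 69.58476257324219), 84.2486343383789)
  top 1156 [ 0.663  -0.0176  0.2292] ((664.903076171875, -17.443758010864258), (7.97617769241333, 27.18626594543457), 82.62550354003906)
orange 0
knob 2414 [[0.5698, -0.0294, 0.2161], [0.5787, -0.0202, 0.2179], [0.5896, -0.0098, 0.2195]] ((579.6331176757812, -19.626327514648438), (20.66949462890625, 21.044391632080078), 66.39720153808594)
yellow 8742 [[0.6171, -0.076, 0.1786], [0.6338, 0.0271, 0.1849], [0.65, 0.1033, 0.1864]] ((634.0921020507812, 14.55694580078125), (186.0709228515625, 14.511027336120605), 82.90216827392578)
beam 14272 [[0.6356, -0.1151, 0.1846], [0.6601, -0.002, 0.1899], [0.6901, 0.0967, 0.1916]] ((655.0359497070312, -4.7057952880859375), (223.1699676513672, 60.729610443115234), 82.8066177368164)
[ 0.23425549 -1.19990482 -2.8272891 ] 0.3723063725964084
```

Call:
{"fn": "step_arm", "kwargs": {"claw": 100, "steps": [[0, 0, 0, 0], [0, 0, 0, 0], [0, 0, 0, 0], [0, 0, 0, 0], [0, 0, -30, 0], [0, 0, -35, 0], [0, 0, 0, 0]]}}

```text
time: 13.1
tool_pos: [0.6601, -0.0287, 0.2771]
tool_rot: [0.038, 0.065, 0.997, -0.008]
contact_force: [1.8, -0.4, 0.8]
gripper_width: 1.001
```

Run:
```python
from h import *
plan((.6775,.0885,.268,173,4))
```

```text
now [ 0.6601 -0.0287  0.2771] yaw 172.54 z [ 0.075 -0.02  -0.997]
[[-0.3, 29.6, 2.0, -0.11], [-0.4, 29.6, 2.0, -0.11], [-0.4, 29.6, 2.0, -0.11], [-0.5, 29.6, 2.0, -0.11]]
```

Call:
{"fn": "step_arm", "kwargs": {"steps": [[-0.5, 29.5, 2, -0.1], [-0.5, 29.5, 2, -0.1], [-0.5, 29.5, 2, -0.1], [-0.5, 29.5, 2, -0.1], [0, 0, 0, 0]]}}

```text
time: 13.6
tool_pos: [0.6796, 0.0903, 0.2692]
tool_rot: [0.041, 0.063, 0.997, -0.009]
contact_force: [0.5, -0.9, 0.1]
gripper_width: 0.999
```

```bash
python3 - <<'E'
from h import *
plan((.678,.0885,.200,173,4))
E
python3 cat.py w10 | grep -A1 -E "blue|orange"
```

```text
now [0.6796 0.0903 0.2692] yaw 172.79 z [ 0.08  -0.022 -0.997]
[[1.8, -0.3, 17.2, -0.05], [1.8, -0.3, 17.2, -0.05], [1.8, -0.3, 17.2, -0.05], [1.8, -0.3, 17.2, -0.05]]
blue 3586 [[0.6098, -0.0214, 0.1922], [0.652, -0.0128, 0.2138], [0.6782, -0.0046, 0.2309]] ((643.0625, -22.405029296875), (27.635692596435547, 69.73867797851562), 81.48519134521484)
  top 862 [ 0.6645 -0.0156  0.2284] ((665.4007568359375, -16.814855575561523), (9.464410781860352, 26.926864624023438), 84.97936248779297)
orange 1241 [[0.6264, 0.1129, 0.1972], [0.6693, 0.1186, 0.2163], [0.694, 0.1293, 0.2311]] ((660.63623046875, 120.08858489990234), (11.127899169921875, 68.5450439453125), 82.3096923828125)
  top 580 [0.6806 0.1174 0.2294] ((681.8225708007812, 117.41816711425781), (7.827380657196045, 25.83484649658203), 82.27537536621094)
```

Call:
{"fn": "step_arm", "kwargs": {"steps": [[1.8, -0.3, 17, 0], [1.8, -0.3, 17, 0], [1.8, -0.3, 17, 0], [1.8, -0.3, 17, 0], [0, 0, -1, 0]]}}

```text
time: 14.15
tool_pos: [0.6756, 0.082, 0.1928]
tool_rot: [0.038, 0.066, 0.997, -0.01]
contact_force: [0.0, 0.2, -1.0]
gripper_width: 1.002
```

Call:
{"fn": "step_arm", "kwargs": {"claw": 0, "steps": [[0, 0, 0, 0], [0, 0, 0, 0], [0, 0, 0, 0], [0, 0, 0, 0], [0, 0, 0, 0], [0, 0, 0, 0], [0, 0, 0, 0]]}}

```text
time: 14.85
tool_pos: [0.6774, 0.09, 0.1983]
tool_rot: [0.042, 0.067, 0.997, 0.002]
contact_force: [1.6, 1.9, -1.1]
gripper_width: 0.377
```

```bash
python3 cat.py w11 | grep -A1 -E "blue|orange"
```

```text
blue 6236 [[0.6101, -0.0162, 0.1915], [0.6542, -0.0121, 0.2103], [0.6784, -0.0044, 0.2298]] ((649.52392578125, 30.989986419677734), (104.01347351074219, 70.0967025756836), 83.43746185302734)
  top 756 [ 0.6692 -0.0115  0.2258] ((671.3546752929688, 32.37099838256836), (96.27957153320312, 27.036956787109375), 83.43746185302734)
orange 4016 [[0.6244, 0.0972, 0.1985], [0.654, 0.1042, 0.2144], [0.692, 0.1131, 0.231]] ((659.1115112304688, 104.48007202148438), (11.08099365234375, 69.69059753417969), 83.16091918945312)
  top 1213 [0.678  0.1014 0.2294] ((679.89501953125, 101.14447784423828), (7.940372943878174, 27.525959014892578), 84.91236877441406)
```

Call:
{"fn": "step_arm", "kwargs": {"claw": 100, "steps": [[0, 0, 0, 0], [0, 0, 0, 0], [0, 0, 0, 0], [0, 0, 0, 0], [0, 0, -35, 0], [0, 0, -40, 0], [0, 0, 0, 0]]}}

```text
time: 15.6
tool_pos: [0.6711, 0.0873, 0.2759]
tool_rot: [0.042, 0.068, 0.997, -0.001]
contact_force: [-0.6, -0.1, 1.1]
gripper_width: 0.999
```

Run:
```python
from h import *
plan((.576,-.019,.268,173,5))
```

```text
now [0.6711 0.0873 0.2759] yaw 172.21 z [ 0.083 -0.008 -0.997]
[[16.0, -23.6, 0.2, -0.16], [16.1, -23.6, 0.2, -0.16], [16.2, -23.6, 0.2, -0.16], [16.2, -23.5, 0.2, -0.16], [16.3, -23.5, 0.2, -0.16]]
```

Call:
{"fn": "step_arm", "kwargs": {"steps": [[16, -23.5, 0, -0.2], [16, -23.5, 0, -0.2], [16, -23.5, 0, -0.2], [16, -23.5, 0, -0.2], [16, -23.5, 0, -0.2], [0, 0, 0, 0]]}}

```text
time: 16.2
tool_pos: [0.575, -0.0229, 0.2707]
tool_rot: [0.045, 0.058, 0.997, -0.003]
contact_force: [0.1, 0.7, 0.0]
gripper_width: 1.0
```

```bash
python3 - <<'E'
from h import *
plan((.5805,-.0195,.182,173,5))
E
python3 cat.py w12 | grep -A1 -E "blue|orange"
```

```text
now [ 0.575  -0.0229  0.2707] yaw 173.33 z [ 0.089 -0.011 -0.996]
[[0.6, 0.8, 17.8, 0.07], [0.6, 0.8, 17.8, 0.07], [0.6, 0.8, 17.8, 0.07], [0.6, 0.8, 17.8, 0.07], [0.6, 0.8, 17.8, 0.07]]
blue 1428 [[0.6089, -0.0217, 0.1913], [0.6362, -0.0138, 0.2141], [0.6713, -0.0055, 0.2308]] ((642.796142578125, -13.09892463684082), (11.815814971923828, 68.33516693115234), 84.24913787841797)
  top 303 [ 0.6577 -0.0164  0.2286] ((659.9944458007812, -16.357681274414062), (8.110391616821289, 17.910377502441406), 82.84435272216797)
orange 697 [[0.6242, 0.1011, 0.1963], [0.6383, 0.107, 0.2139], [0.6643, 0.1138, 0.2152]] ((643.3558959960938, 107.08955383300781), (29.07320213317871, 37.3116340637207), 53.03054428100586)
  top 0 [nan nan nan] ((0.0, 0.0), (0.0, 0.0), 0.0)cat.py:13: RuntimeWarning: Mean of empty slice.
  t=q[q[:,2]>.222];r=cv2.minAreaRect(t[:,:2].astype(np.float32)*1000);print("  top",len(t),t.mean(0).round(4),r)
  ret = um.true_divide(
```

Call:
{"fn": "step_arm", "kwargs": {"steps": [[0.5, 0.8, 18, 0], [0.5, 0.8, 18, 0], [0.5, 0.8, 18, 0], [0.5, 0.8, 18, 0], [0.5, 0.8, 16, 0], [0, 0, 0, 0]]}}

```text
time: 16.85
tool_pos: [0.5863, -0.0156, 0.1818]
tool_rot: [0.048, 0.057, 0.997, -0.002]
contact_force: [0.5, -0.5, -0.6]
gripper_width: 1.002
```

Call:
{"fn": "step_arm", "kwargs": {"claw": 0, "steps": [[0, 0, 0, 0], [0, 0, 0, 0], [0, 0, 0, 0], [0, 0, 0, 0], [0, 0, 0, 0], [0, 0, 0, 0], [0, 0, 0, 0]]}}

```text
time: 17.55
tool_pos: [0.5872, -0.0194, 0.1851]
tool_rot: [0.049, 0.057, 0.997, -0.006]
contact_force: [0.8, 0.2, -2.0]
gripper_width: 0.237
```

```bash
cat > arc.py <<'E'
from h import *
import sys
# hinge, radius vector at shut (world)
H=np.array([.6586,.1731]); K0=np.array([.5796,-.0190])
T=T_tool(); g=T[:3,3]-.019*T[:3,2]   # grasp point
f=lambda v: np.arctan2(v[1],v[0])
th=f(K0-H)-f(g[:2]-H); th=(th+np.pi)%(2*np.pi)-np.pi
yaw=np.degrees(f(T[:2,0]))
print("gate est",round(th,3),"r",np.linalg.norm(g[:2]-H).round(4),np.linalg.norm(K0-H).round(4),"tcp",T[:3,3].round(4),"yaw",yaw.round(1),"F",np.round(state()["contact_force"],1),state()["gripper_width"],state()["time"])
n=int(sys.argv[1]);dth=float(sys.argv[2])
w=[]
rr=np.linalg.norm(K0-H)
off=T[:3,3]-np.array([g[0],g[1],T[2,3]])
for i in range(1,n+1):
    a=f(K0-H)-(th+dth*i); k=H+rr*np.array([np.cos(a),np.sin(a)])
    w.append((k[0]+off[0],k[1]+off[1],.182,yaw-np.degrees(dth)*i*float(sys.argv[3]),1))
plan(*w)
E
python3 arc.py 8 .09 1
```

```text
gate est -0.026 r 0.2056 0.2077 tcp [ 0.5872 -0.0194  0.1851] yaw 173.4 F [ 0.8  0.2 -2. ] 0.237247385251751 17.55
now [ 0.5872 -0.0194  0.1851] yaw 173.44 z [ 0.097 -0.018 -0.995]
[[18.6, 3.4, 1.3, 5.16], [17.8, 5.4, -1.8, 5.16], [17.8, 5.4, -1.7, 5.16], [17.8, 5.4, -1.6, 5.16], [17.8, 5.4, -1.5, 5.16], [17.8, 5.5, -1.4, 5.16], [17.8, 5.5, -1.3, 5.16], [17.8, 5.5, -1.2, 5.16]]
```

Call:
{"fn": "step_arm", "kwargs": {"steps": [[18, 3.5, 0, 5], [18, 5.5, -1, 5], [18, 5.5, -1, 5], [18, 5.5, -1, 5]]}}

```text
time: 17.95
tool_pos: [0.5255, 0.0178, 0.1852]
tool_rot: [0.055, 0.234, 0.971, 0.002]
contact_force: [5.7, 4.8, -1.1]
gripper_width: 0.241
```

```bash
python3 arc.py 6 .09 1
```

```text
gate est 0.327 r 0.2055 0.2077 tcp [0.5255 0.0178 0.1852] yaw 152.8 F [ 5.7  4.8 -1.1] 0.24099043177889148 17.95
now [0.5255 0.0178 0.1852] yaw 152.84 z [ 0.107 -0.022 -0.994]
[[18.7, 3.1, 1.3, 5.16], [17.8, 5.4, -1.6, 5.16], [17.8, 5.4, -1.5, 5.16], [17.8, 5.4, -1.4, 5.16], [17.9, 5.4, -1.2, 5.16], [17.9, 5.4, -1.1, 5.16]]
```

Opening as planned; continue past the detent.

Call:
{"fn": "step_arm", "kwargs": {"steps": [[18.5, 4, 0, 5.1], [18.5, 5.5, -1, 5.1], [18.5, 5.5, -1, 5.1], [18.5, 5.5, -1, 5.1], [18.5, 5.5, -1, 5.1]]}}

```text
time: 18.45
tool_pos: [0.4724, 0.0915, 0.186]
tool_rot: [0.066, 0.449, 0.891, 0.01]
contact_force: [11.9, -2.7, -4.6]
gripper_width: 0.241
```

```bash
python3 arc.py 6 .09 1
```

```text
gate est 0.776 r 0.2052 0.2077 tcp [0.4724 0.0915 0.186 ] yaw 126.3 F [11.9 -2.7 -4.6] 0.24137509573219287 18.45
now [0.4724 0.0915 0.186 ] yaw 126.32 z [ 0.126 -0.041 -0.991]
[[18.9, 2.5, 2.2, 5.16], [17.9, 5.2, -1.4, 5.16], [17.9, 5.2, -1.2, 5.16], [17.9, 5.2, -1.0, 5.16], [17.9, 5.2, -0.8, 5.16], [18.0, 5.2, -0.6, 5.16]]
```

Call:
{"fn": "step_arm", "kwargs": {"steps": [[19, 3, 1, 5.1], [18.5, 5.3, -1, 5.1], [18.5, 5.3, -1, 5.1], [18.5, 5.3, -1, 5.1], [18, 5.3, -1, 5]]}}

```text
time: 18.95
tool_pos: [0.4559, 0.1813, 0.186]
tool_rot: [0.071, 0.637, 0.767, 0.019]
contact_force: [15.8, -1.8, -3.6]
gripper_width: 0.243
```

```bash
python3 arc.py 3 .08 1
```

```text
gate est 1.226 r 0.2055 0.2077 tcp [0.4559 0.1813 0.186 ] yaw 100.2 F [15.8 -1.8 -3.6] 0.2426986390456277 18.95
now [0.4559 0.1813 0.186 ] yaw 100.25 z [ 0.134 -0.062 -0.989]
[[16.8, 1.8, 2.9, 4.58], [16.0, 4.5, -0.6, 4.58], [16.0, 4.5, -0.5, 4.58]]
```

Call:
{"fn": "step_arm", "kwargs": {"steps": [[17, 4, 1, 4.6], [16, 5, 0, 4.6], [14, 5, 0, 4], [0, 0, 0, 0], [0, 0, 0, 0], [0, 0, 0, 0]]}}

```text
time: 19.55
tool_pos: [0.4629, 0.2267, 0.186]
tool_rot: [0.07, 0.72, 0.691, 0.013]
contact_force: [10.4, -2.6, -0.5]
gripper_width: 0.237
```

```bash
python3 arc.py 1 .03 1
python3 - <<'E'
from h import *
fs=[]
for n in["scene","side"]:
    p,P=look(n,n+"9");fs.append(p[110:370,110:390,::-1])
    p=p.astype(int);x,y,Z=np.moveaxis(P,-1,0);R_,G,B=np.moveaxis(p,-1,0)
    m=(R_>100)&(G<80)&(B<80)&(x>.4)&(x<.5)&(y<-.15)&(y>-.4)&(Z>.15)&(Z<.32);print("bar",np.percentile(P[m],[2,50,98],0).round(3).tolist())
    m=(R_>120)&(G>90)&(B<70)&(R_<G+80)&(x>.35)&(x<.72)&(y>-.1)&(y<.3)&(Z>.17)&(Z<.195);q=P[m];print("leaf",len(q),cv2.minAreaRect(q[:,:2].astype(np.float32)*1000) if len(q) else"")
    for c,m in(("blue",(B>R_+50)&(B>G+30)),("orange",(R_>150)&(G<150)&(B<70)&(R_>G+60))):
        m=m&(x>.6)&(x<.72)&(abs(y)<.2)&(Z>.19)&(Z<.25);print(c,m.sum(),P[m].mean(0).round(4))
    for l in["jug","beaker","bottle","jar","wrench","driver"]:
        b=boxes_of(n,l)[:1]
        if b: print(l,[int(t) for t in b[0]["box"]])
cv2.imwrite("pics/fin.png",cv2.resize(np.hstack(fs),None,fx=1.4,fy=1.4))
E
```

```text
gate est 1.453 r 0.2054 0.2077 tcp [0.4629 0.2267 0.186 ] yaw 87.4 F [10.4 -2.6 -0.5] 0.2373804161273022 19.55
now [0.4629 0.2267 0.186 ] yaw 87.36 z [ 0.116 -0.084 -0.99 ]
[[6.9, -1.2, 3.3, 1.72]]
bar [[0.451, -0.354, 0.216], [0.464, -0.303, 0.23], [0.474, -0.245, 0.237]]
leaf 472 ((535.2075805664062, 178.9853057861328), (83.23175811767578, 236.0024871826172), 71.06732177734375)
blue 212 [ 0.6522 -0.0175  0.2125]
orange 172 [0.6665 0.1019 0.2133]
jug [146, 314, 70, 68]
beaker [330, 145, 21, 31]
bottle [234, 282, 32, 57]
jar [345, 164, 23, 34]
wrench [270, 194, 21, 16]Traceback (most recent call last):
  File "<stdin>", line 6, in <module>
    return _quantile_unchecked(
        a, q, axis, out, overwrite_input, method, keepdims, weights)
    return _ureduce(a,
                    func=_quantile_ureduce_func,
    ...<5 lines>...
                    overwrite_input=overwrite_input,
                    method=method)
    r = func(a, **kwargs)
    result = _quantile(arr,
                       quantiles=q,
    ...<2 lines>...
                       out=out,
                       weights=wgt)
    slices_having_nans = np.isnan(arr[-1, ...])
                                  ~~~^^^^^^^^^
IndexError: index -1 is out of bounds for axis 0 with size 0
```

Run:
```python
from h import *
p,P=look("scene","s10");s=state();print(s["tool_pos"],np.abs(s["joint_vel"]).max(),s["contact_force"])
q,_=look("side","s11")
cv2.imwrite("pics/fin.png",cv2.resize(np.hstack([p[110:384,100:390,::-1],q[110:384,120:410,::-1]]),None,fx=1.37,fy=1.37))
print(state()["tool_pos"])
```

```text
[0.46288313 0.2265482  0.18599382] 0.0014956150366616577 [10.62606674 -1.05513345 -0.97791038]
[0.46288499 0.22653216 0.18598973]
```

View pics/fin.png

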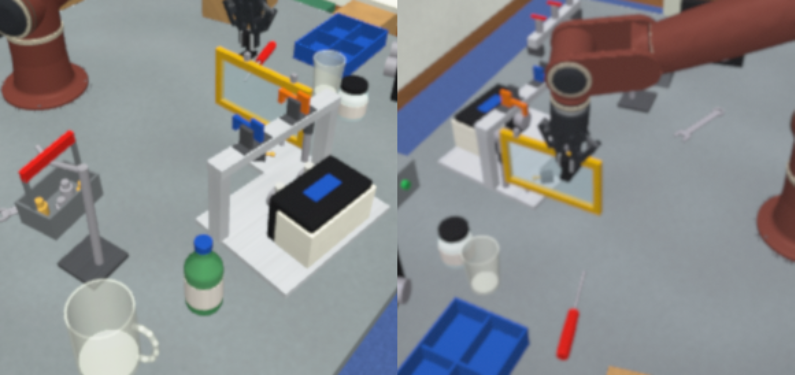

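The picture shows the basket hanging on the hook, both catches squeezed, the gate standing square to the bay in the gripper, and the bystanders in place.

```bash
python3 -c "
from plant import *
print(job_done())"
```

```text
the job is handed in; nothing more can be done
None
```

I hung the basket on the hook and let go of it. Then I squeezed the blue catch, then the orange one, and swung the gate past its detent by the knob. I handed the job in at about 20 s with the gripper still holding the gate open; no verdict was reported.

**Last checks:**
- **Gate:** about 1.45 rad open, worked out from where the gripper held the knob. The arm was still (joint speeds under 0.002 rad/s), with about 10 N on the gripper.
- **Basket:** hanging on the hook, with the bar within a few mm of the saddle by the scene camera. It did not move after release.
- **Catches:** the wrist camera gave about 14 mm travel for blue and 16 mm for orange. The last scene view gave about 13.5 and 14 mm, so camera readings differ by about 2 mm. The gripper closed to nearly the same width on both, and the gate swung free, so I take both as past 12 mm.
- **Bystanders:** the jug, beaker, bottle and jar gave scene boxes as at the start, and the wrench and driver look in place in the final pictures. The detector's "wrench" box in the scene view sat on the blue catch, so it says nothing about the wrench.

**Failed or off:**
- The side camera could not see the bar at the end (the arm was in the way), so that check stopped with an error. The final basket position rests on the scene camera alone.
- The tool crept to a tilt of about 0.14 rad over the run. It did not affect the grasps.

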